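Sort the paint-coded test coupons into their trays

ROBOT

A 6-joint arm with a two-finger parallel gripper is mounted at the origin on a cart in front of the work surface, level with it; the furniture and walls round the work are solid. World frame = base frame: x ahead of the robot, y to its left, z up, the work surface at z = 0. Lengths are in m, angles in rad, forces in N, time in s.
With the tool pointing down it reaches from about 0.375 to 0.925 m from the base axis. Payload 5.7 kg.
Tool frame: the origin (TCP) lies at the very end of the fingers, on their centre line; the grasp point (between the pads) lies 19 mm behind it (bot.grip_depth is the distance from the TCP to the grasp point, in m); z points along the fingers, y is the direction in which the jaws open and shut (so a half turn about z gives the same grasp; the last joint's range is limited). The gripper opens to 88 mm and grips with 3 to 60 N. Pads are 20 mm wide; open, the fingers measure 115 mm over their backs; the gripper's body (75 mm by 178 mm) begins 61 mm behind the grasp point.
Start: joints at [1.005, 0.359, 1.51, -0, 1.272, -0.115], TCP at [0.261, 0.54, 0.223] pointing down, gripper open.
Joint ranges: [-2.97, 2.97], [-1.01, 2.36], [0.21, 2.38], [-0.96, 4.11], [0.2, 2.71], [-2.98, 2.98]. Speed limits (rad/s): [2.39, 2.39, 3.14, 3.14, 3.14, 3.14].

INTERFACE

Orientations are given as a unit quaternion [w, x, y, z].
In Python, from plant import telemetry, vision, job, bot gives the robot as it stands.
- The arm moves only by the shell command python3 -m jog 'ROWS' [FORCE]. ROWS is JSON, a list of rows, each an object with "jaw": the closure, from 0 (fully open) to 1 (shut); "delta_pos": the shift along the tool's x, y, z in m, a list of three; "dr": the turn, a rotation vector about the tool's x, y, z in rad, a list of three. In form: [{"jaw": jaw, "delta_pos": [dx, dy, dz], "dr": [ax, ay, az]}, ...]. A call has 1 to 5 rows; each row shifts and turns the pose as measured when the row begins, along the tool's axes as they then stand; what a row does not reach is not made up. A row lasts 1/10 s, in which the tool goes at most 50 mm and 8.59 degrees, less where a joint would pass 70% of its speed; a pose out of reach is approached as far as the arm can. A call is refused whole if a number of a shift passes 0.05 or a number of a turn 0.15, either way. A call with a gripper value outside its range is refused whole. The fingers move at their own pace and stop on an object; FORCE is the grip in N (left out, the last holds). Time passes only in rows, so rows that do not move let the fingers close. It gives the time, the measured TCP pose, the force and the opening at its end, in the units of the state.
- telemetry.observe(): the state, without advancing time (a new reading comes with each control period).
- vision.grab_frame(name): name is "side" or "top" or "wrist"; returns the picture (480x640x3 uint8, blue, green, red); there is no depth.
- vision.calibration(name): a dict with "mtx" (3x3 intrinsics, pixels), "R" (3x3) and "t" (3): a world point X has camera coordinates R X + t. Camera axes: x right, y down, z forward; pixel columns grow to the right and rows downward; lengths in m; the calibration is good to about 2 mm. A picture is of the moment at which its call begins: read the wrist's pose just before it. calibration takes no time and is no camera call; for the wrist camera it gives the pose at the moment of the call.
- job.sign_off(): hands the job in, once; it reports no verdict.
The state is a dict: "time_s": time; "q": joint angles; "joint_vel": joint speeds; "tau": joint torques, N m; "tool_pos": TCP position; "tool_rot": TCP orientation; "force": force on the tool from outside, world axes, zero at the start; "moment": the same for the moment, N m; "finger_gap": opening from 0.0 (shut) to 1.0 (fully open).
Only numpy, scipy, OpenCV 4.12 (cv2) and the standard library are available. Lean on these libraries where they do the work, as an engineer would, in place of code of your own. Each camera call takes 0.05 s, during which the arm holds its last target. There are 200 camera calls.

TASK

Stand each of the four paint-coded steel test coupons upright on the floor of the tray of its own colour; the blue one must first be drawn out of the narrow gap of the stand by its exposed top. Leave the unpainted coupon standing where it is.

Things in the scene. Friction and masses are not known exactly. Their poses are not given: they have to be found in the camera images.
- coupon_red_center (a point): centre (half-way up, 21 mm above its underside) of the red-painted steel test coupon, a loose upright plate 40 mm long (own x) x 18 mm thick (own y) x 42 mm tall (own z, up), about 0.15 kg; its upper 14 mm are painted red, the rest is bare steel; it stands at the start on the worktop
- coupon_yellow_center (a point): centre (half-way up, 21 mm above its underside) of the yellow-painted steel test coupon, a loose upright plate 40 mm long (own x) x 18 mm thick (own y) x 42 mm tall (own z, up), about 0.15 kg; its upper 14 mm are painted yellow, the rest is bare steel; it stands at the start on the worktop
- coupon_green_center (a point): centre (half-way up, 21 mm above its underside) of the green-painted steel test coupon, a loose upright plate 40 mm long (own x) x 18 mm thick (own y) x 42 mm tall (own z, up), about 0.15 kg; its upper 14 mm are painted green, the rest is bare steel; it stands at the start on the worktop
- coupon_blue_center (a point): centre (half-way up, 21 mm above its underside) of the blue-painted steel test coupon, a loose upright plate 40 mm long (own x) x 18 mm thick (own y) x 42 mm tall (own z, up), about 0.15 kg; its upper 14 mm are painted blue, the rest is bare steel; it stands at the start in the narrow gap of the stand (underside 6 mm above the worktop) and shows 20 mm above the cheeks
- coupon_bare_center (a point): centre (half-way up) of the unpainted, all bare steel test coupon, loose, of the same size and shape as the painted ones (40 x 18 x 42 mm, long along own x), standing on the worktop; it stays there
- tray_red: red shallow square open tray, fixed, 68 x 68 mm outside, 60 x 60 mm inside, walls 4 mm thick and 12 mm high over the worktop; origin at the centre of its underside on the worktop, inner floor 4 mm above that; x and y along its sides, z up
- tray_yellow: yellow shallow square open tray, fixed, 68 x 68 mm outside, 60 x 60 mm inside, walls 4 mm thick and 12 mm high over the worktop; origin at the centre of its underside on the worktop, inner floor 4 mm above that; x and y along its sides, z up
- tray_green: green shallow square open tray, fixed, 68 x 68 mm outside, 60 x 60 mm inside, walls 4 mm thick and 12 mm high over the worktop; origin at the centre of its underside on the worktop, inner floor 4 mm above that; x and y along its sides, z up
- tray_blue: blue shallow square open tray, fixed, 68 x 68 mm outside, 60 x 60 mm inside, walls 4 mm thick and 12 mm high over the worktop; origin at the centre of its underside on the worktop, inner floor 4 mm above that; x and y along its sides, z up
- stand: fixed slotted stand: aluminium base plate 90 (x) x 72 (y) x 6 mm with two upright grey cheeks, each 66 mm long (x) and 16 mm thick, their tops 28 mm above the worktop; between them the gap, 22 mm wide (y), runs along x through the middle, its floor 6 mm above the worktop; origin at the centre of the underside, z up
Mind the look-alikes: they are no part of the job. Leave any black or pink look-alike of the tray_red alone. What is shaped like the part that bears coupon_yellow_center but black is not meant.

How it is judged:
At the end, for the whole second after the job is handed in: Each painted coupon stands in the tray of its colour: centre within 25 mm of the tray centre, 21 to 30 mm above its underside (25 mm on the floor), within 0.15 rad of upright, at rest; the unpainted one is within 15 mm of where it was and within 0.15 rad of upright (horizontal distance between coupon_red_center and tray_red below 0.025 m and z of coupon_red_center in the frame of tray_red between 0.021 and 0.03 m and angle between each of coupon_red_center, coupon_yellow_center, coupon_green_center, coupon_blue_center, coupon_bare_center's own z axis and vertical below 0.15 rad and linear speed of each of coupon_red, coupon_yellow, coupon_green, coupon_blue below 0.02 m/s and horizontal distance between coupon_yellow_center and tray_yellow below 0.025 m and z of coupon_yellow_center in the frame of tray_yellow between 0.021 and 0.03 m and horizontal distance between coupon_green_center and tray_green below 0.025 m and z of coupon_green_center in the frame of tray_green between 0.021 and 0.03 m and horizontal distance between coupon_blue_center and tray_blue below 0.025 m and z of coupon_blue_center in the frame of tray_blue between 0.021 and 0.03 m and not (distance of coupon_bare_center from where it was at the start of the episode above 0.015 m)); the robot touches nothing.
It fails at once if the unpainted coupon is moved more than 15 mm (distance of coupon_bare_center from where it was at the start of the episode above 0.015 m).
It also fails if it takes over 104 s, if anything falls off the work surface, if the arm or the gripper's body presses on something with over 40 N, if the wrist force passes 120 N, or if a joint passes its speed limit or range.

## Working session

There is one attempt and no reset: what is moved stays moved. The work goes in short steps, Python scripts to look and compute and a shell command to move; the robot and the scene stay as the last step left them, time stands still between calls to the robot, and variables do not carry over. Pictures are saved under pics/ and viewed, about 12 in all and at most 16, crops included, and the job is handed in when it is done.

```bash
ls; mkdir -p pics; python3 - <<'E'
from plant import telemetry, vision, job, bot
import cv2
s=telemetry.observe(); print(s['time_s'],s['tool_pos'],s['tool_rot'],s['finger_gap'])
print([a for a in dir(bot) if a[0]!='_'])
for n in ['top','side']:
    cv2.imwrite(f'pics/{n}0.png',vision.grab_frame(n)); c=vision.calibration(n); print(n,c['mtx'],c['R'],c['t'])
E
```

```text
pics
0.0 [0.26104856 0.53947006 0.22182854] [-2.98802589e-04  2.23496607e-01  9.74704286e-01 -8.56172888e-04] 1.0025592203909224
['IKError', 'grip_depth']
top [[457.85011093   0.         317.06182829]
 [  0.         457.85011093 241.04376937]
 [  0.           0.           1.        ]] [[-7.19677709e-03 -9.99974074e-01  2.41890811e-04]
 [-9.91187714e-01  7.10154522e-03 -1.32274273e-01]
 [ 1.32269126e-01 -1.19170766e-03 -9.91213125e-01]] [0.18946503 0.51254275 1.53645159]
side [[511.97097141   0.         326.95597037]
 [  0.         511.97097141 238.29002793]
 [  0.           0.           1.        ]] [[ 0.99922778  0.03823022  0.00907192]
 [ 0.02617452 -0.47545973 -0.87934802]
 [-0.02930433  0.87890642 -0.47609323]] [-0.50553346  0.12770331  1.23238166]
```

View pics/top0.png

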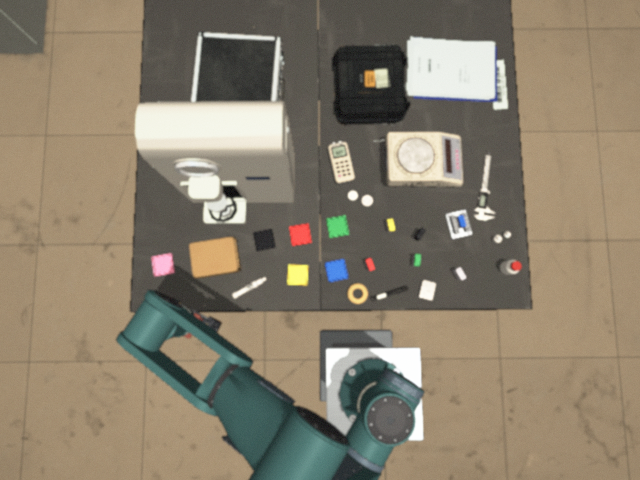

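View pics/side0.png

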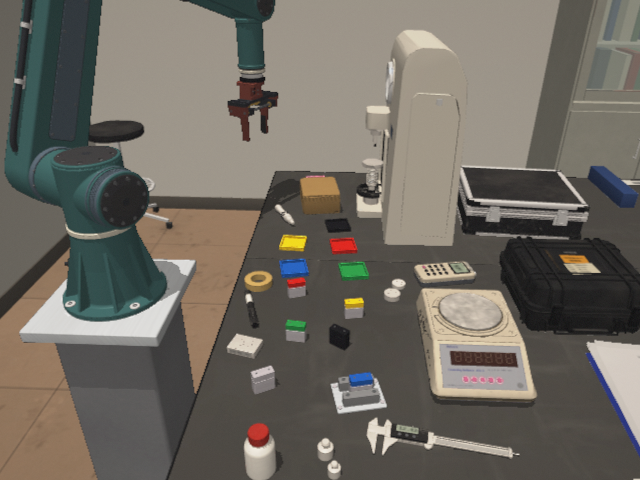

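Candidates in the top view:
- **Red tray:** (300,234), not black (264,239) or pink (163,264).
- **Yellow coupon:** (391,225), not black (420,234).
- **Other painted coupons:** red (370,264), green (417,260), and blue in the stand (459,223).
- **Bare coupon:** (460,272), which is grey. The white box at (428,290) is not it.

Next I get coarse positions from colour masks.

```bash
cat > h.py <<'E'
import cv2, numpy as np
from scipy.spatial.transform import Rotation as Ro
from plant import telemetry, vision, job, bot
def ray(cal,uv,z):
    uv=np.atleast_2d(np.asarray(uv,float)); K,R,t=(np.asarray(cal[k]) for k in('mtx','R','t'))
    d=(R.T@np.linalg.inv(K)@np.c_[uv,np.ones(len(uv))].T).T; C=-R.T@t
    return C+d*((z-C[2])/d[:,2])[:,None]
def proj(cal,X):
    c=np.asarray(cal['R'])@np.asarray(X,float)+cal['t']; p=np.asarray(cal['mtx'])@c; return p[:2]/p[2]
HUE={'red':[(0,8),(172,180)],'yellow':[(22,35)],'green':[(45,80)],'blue':[(100,125)]}
def mask(img,col,smin=110,vmin=50):
    h=cv2.cvtColor(img,cv2.COLOR_BGR2HSV); m=np.zeros(img.shape[:2],np.uint8)
    for a,b in HUE[col]: m|=cv2.inRange(h,(a,smin,vmin),(b,255,255))
    return m
def blobs(m,amin=15):
    cs,_=cv2.findContours(m,cv2.RETR_EXTERNAL,cv2.CHAIN_APPROX_NONE)
    return sorted([c for c in cs if cv2.contourArea(c)>amin],key=cv2.contourArea,reverse=True)
def rot(s): q=s['tool_rot']; return Ro.from_quat([q[1],q[2],q[3],q[0]])
def go(x,y,z,yaw=None):
    """print tool-frame shift to a world TCP target; yaw = world heading of jaw axis (tool y), mod pi. Turn given as rotvec in tool axes."""
    s=telemetry.observe(); r=rot(s); M=r.as_matrix(); d=np.array([x,y,z])-s['tool_pos']
    cy=np.arctan2(M[1,1],M[0,1]); out='shift(tool,mm) %s'%np.round(M.T@d*1000,1)
    if yaw is not None:
        w=(yaw-cy+np.pi/2)%np.pi-np.pi/2
        Y=[np.cos(cy+w),np.sin(cy+w),0]; Z=[0,0,-1]; X=np.cross(Y,Z)
        g=r.inv()*Ro.from_matrix(np.c_[X,Y,Z]); out+=' turn %s rotvec'%np.round(g.as_rotvec(),3)
        out+=' shift after turn %s'%np.round(np.c_[X,Y,Z].T@d*1000,1)
    print(out,'| tcp',np.round(s['tool_pos'],4),'yaw',round(cy,3),'q6',round(s['q'][5],2),'q1',round(s['q'][0],2),'gap',round(s['finger_gap'],3),'t',s['time_s'],'F',np.round(s['force'],1))
E
python3 - <<'E'
from h import *
for n in['top','side']:
    im=cv2.imread(f'pics/{n}0.png'); cal=vision.calibration(n); print(n,-np.asarray(cal['R']).T@cal['t'])
    for c in HUE:
        for b in blobs(mask(im,c),12)[:6]:
            m=cv2.moments(b); uv=(m['m10']/m['m00'],m['m01']/m['m00'])
            a=m['m00']; print(c,a,np.round(uv,1),'z.042',np.round(ray(cal,uv,.042)[0],3),'z.012',np.round(ray(cal,uv,.012)[0],3))
go(.5,-.15,.35,0)
E
```

```text
top [0.30616451 0.18765128 1.59070137]
red 410.0 [299.9 234.2] z.042 [0.537 0.244 0.042] z.012 [0.541 0.245 0.012]
red 84.5 [369.8 263.9] z.042 [0.433 0.008 0.042] z.012 [0.436 0.004 0.012]
red 68.0 [516.1 265.3] z.042 [ 0.425 -0.488  0.042] z.012 [ 0.427 -0.501  0.012]
red 13.5 [197.6 316.2] z.042 [0.262 0.586 0.042] z.012 [0.262 0.594 0.012]
yellow 416.0 [297.3 274.5] z.042 [0.399 0.253 0.042] z.012 [0.401 0.255 0.012]
yellow 80.5 [390.7 224.4] z.042 [ 0.569 -0.067  0.042] z.012 [ 0.574 -0.072  0.012]
green 340.0 [337.1 226.2] z.042 [0.564 0.117 0.042] z.012 [0.569 0.115 0.012]
green 50.5 [417.  259.6] z.042 [ 0.447 -0.153  0.042] z.012 [ 0.45  -0.159  0.012]
blue 378.5 [336.1 270.1] z.042 [0.413 0.122 0.042] z.012 [0.415 0.121 0.012]
blue 48.0 [461.2 220.8] z.042 [ 0.579 -0.31   0.042] z.012 [ 0.585 -0.319  0.012]
side [ 0.53791462 -1.00310372  0.70361037]
red 394.0 [258.  434.3] z.042 [ 0.413 -0.441  0.042] z.012 [ 0.407 -0.415  0.012]
red 380.0 [343.1 245.5] z.042 [0.541 0.181 0.042] z.012 [0.541 0.234 0.012]
red 325.0 [249.6  90.1] z.042 [-0.019  1.995  0.042] z.012 [-0.044  2.
[... 398 characters left out ...]
 0.012]
green 432.0 [353.2 270.7] z.042 [0.567 0.056 0.042] z.012 [0.569 0.104 0.012]
green 155.0 [295.4 325. ] z.042 [ 0.446 -0.161  0.042] z.012 [ 0.442 -0.123  0.012]
blue 933.5 [612.9 186.4] z.042 [1.449 0.64  0.042] z.012 [1.491 0.714 0.012]
blue 440.5 [293.3 267.7] z.042 [0.421 0.062 0.042] z.012 [0.415 0.111 0.012]
blue 385.0 [613.4 402.2] z.042 [ 1.011 -0.345  0.042] z.012 [ 1.032 -0.316  0.012]
blue 235.5 [360.5 378.7] z.042 [ 0.578 -0.31   0.042] z.012 [ 0.58  -0.278  0.012]
shift(tool,mm) [-515.4 -516.8 -127.4] turn [-2.00e-03  1.00e-03  1.12e+00] rotvec shift after turn [-689.5  238.9 -128.1] | tcp [0.2611 0.5395 0.2219] yaw 1.12 q6 -0.12 q1 1.0 gap 0.998 t 0.1 F [-0.8 -0.4 -0.4]
```

```bash
R='x'; python3 -m jog '[{"jaw":0,"delta_pos":[-0.034,-0.034,-0.009],"dr":[0,0,0]},{"jaw":0,"delta_pos":[-0.034,-0.034,-0.009],"dr":[0,0,0]},{"jaw":0,"delta_pos":[-0.034,-0.034,-0.009],"dr":[0,0,0]},{"jaw":0,"delta_pos":[-0.034,-0.034,-0.009],"dr":[0,0,0]},{"jaw":0,"delta_pos":[-0.034,-0.034,-0.009],"dr":[0,0,0]}]'
python3 -m jog '[{"jaw":0,"delta_pos":[-0.034,-0.034,-0.009],"dr":[0,0,0]},{"jaw":0,"delta_pos":[-0.034,-0.034,-0.009],"dr":[0,0,0]},{"jaw":0,"delta_pos":[-0.034,-0.034,-0.009],"dr":[0,0,0]},{"jaw":0,"delta_pos":[-0.034,-0.034,-0.009],"dr":[0,0,0]},{"jaw":0,"delta_pos":[-0.034,-0.034,-0.009],"dr":[0,0,0]}]'
python3 -m jog '[{"jaw":0,"delta_pos":[-0.034,-0.034,-0.009],"dr":[0,0,0]},{"jaw":0,"delta_pos":[-0.034,-0.034,-0.009],"dr":[0,0,0]},{"jaw":0,"delta_pos":[0,0,0],"dr":[0,0,0.14]},{"jaw":0,"delta_pos":[0,0,0],"dr":[0,0,0.14]},{"jaw":0,"delta_pos":[0,0,0],"dr":[0,0,0.14]}]'
python3 -m jog '[{"jaw":0,"delta_pos":[0,0,0],"dr":[0,0,0.14]},{"jaw":0,"delta_pos":[0,0,0],"dr":[0,0,0.14]},{"jaw":0,"delta_pos":[0,0,0],"dr":[0,0,0.14]},{"jaw":0,"delta_pos":[0,0,0],"dr":[0,0,0.14]},{"jaw":0,"delta_pos":[0,0,0],"dr":[0,0,0.14]}]'
python3 - <<'E'
from h import *
go(.5,-.15,.35,0)
c=vision.calibration('wrist'); im=vision.grab_frame('wrist'); cv2.imwrite('pics/w0.png',im)
print('cam',-np.asarray(c['R']).T@c['t'],c['R'][2],[(n,np.round(proj(c,p))) for n,p in dict(red=(.433,.003,.035),yel=(.569,-.07,.035),gre=(.447,-.156,.035),blu=(.579,-.31,.04)).items()])
E
```

```text
time_s: 0.6
tool_pos: [0.3395, 0.3103, 0.2643]
tool_rot: [-0.002, 0.219, 0.976, -0.002]
force: [1.0, -0.1, -0.2]
finger_gap: 1.002
time_s: 1.1
tool_pos: [0.4195, 0.0778, 0.3103]
tool_rot: [-0.002, 0.218, 0.976, -0.003]
force: [1.1, 0.6, -0.1]
finger_gap: 1.002
time_s: 1.6
tool_pos: [0.454, -0.0232, 0.3293]
tool_rot: [-0.0, 0.427, 0.904, -0.004]
force: [-0.7, 0.9, 0.1]
finger_gap: 1.001
time_s: 2.1
tool_pos: [0.4523, -0.0238, 0.3273]
tool_rot: [-0.001, 0.722, 0.692, -0.005]
force: [0.4, 0.5, -0.3]
finger_gap: 1.003
shift(tool,mm) [-124.1   52.9  -22.4] turn [-0.008  0.005 -0.043] rotvec shift after turn [-126.2   47.7  -22.7] | tcp [ 0.4523 -0.0238  0.3273] yaw -0.043 q6 -0.16 q1 -0.2 gap 1.003 t 2.1 F [ 0.4  0.5 -0.3]
cam [0.45658578 0.05267588 0.48893319] [-0.01992225 -0.28127061 -0.95942167] [('red', array([306., 162.])), ('yel', array([432., 224.])), ('gre', array([326., 299.])), ('blu', array([436., 409.]))]
```

View pics/w0.png

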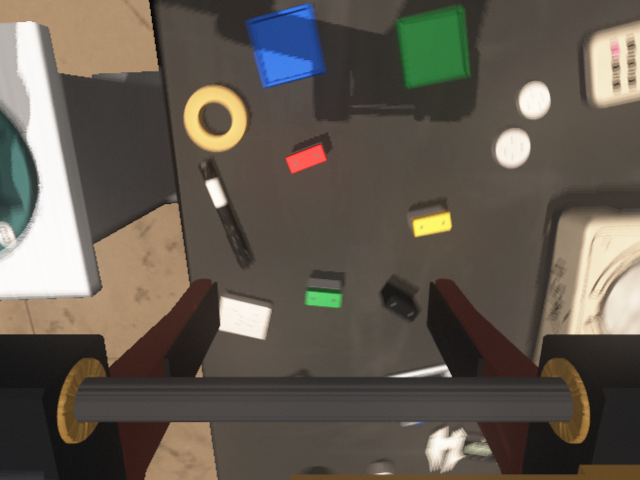

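```bash
cat >> h.py <<'E'
def rects(im,cal,cols=('red','yellow','green','blue'),z=.042,vmin=110,amin=100,n=2):
    for c in cols:
        for b in blobs(mask(im,c,vmin=vmin),amin)[:n]:
            P=ray(cal,cv2.boxPoints(cv2.minAreaRect(b)),z)[:,:2]
            w=ray(cal,b[:,0,:],z)[:,:2].astype(np.float32); (cx,cy),(a,bb),an=cv2.minAreaRect(w*1000)
            if a<bb: a,bb,an=bb,a,an+90
            print(c,'px',np.round(b[:,0].mean(0)),'xy mm',round(cx,1),round(cy,1),'L x W',round(a,1),round(bb,1),'long-axis rad',round(np.deg2rad((an+90)%180-90),3))
E
python3 - <<'E'
from h import *
cal=vision.calibration('wrist'); im=cv2.imread('pics/w0.png')
for v in(60,140): print(v); rects(im,cal,vmin=v)
rects(im,cal,('blue','green'),z=.012,n=1)
cv2.imwrite('pics/w0c.png',cv2.resize(im[130:320,270:470],None,fx=3,fy=3,interpolation=cv2.INTER_NEAREST))
E
```

```text
60
red px [157. 340.] xy mm 253.5 -189.7 L x W 178.9 39.0 long-axis rad 0.739
red px [306. 158.] xy mm 433.0 8.0 L x W 41.8 19.8 long-axis rad 0.314
yellow px [213. 118.] xy mm 341.1 51.5 L x W 56.6 54.3 long-axis rad -0.051
yellow px [432. 224.] xy mm 566.4 -70.2 L x W 41.2 20.1 long-axis rad 0.175
green px [433.  47.] xy mm 563.6 108.4 L x W 65.2 64.4 long-axis rad 0.145
green px [323. 297.] xy mm 443.4 -151.1 L x W 40.2 21.8 long-axis rad -0.145
blue px [286.  45.] xy mm 420.4 117.0 L x W 67.0 64.4 long-axis rad 0.179
140
red px [306. 159.] xy mm 432.9 7.8 L x W 41.2 18.8 long-axis rad 0.306
yellow px [213. 118.] xy mm 341.1 51.5 L x W 56.6 54.3 long-axis rad -0.051
yellow px [432. 224.] xy mm 566.4 -70.2 L x W 41.2 20.1 long-axis rad 0.175
green px [323. 299.] xy mm 443.1 -153.2 L x W 40.1 17.5 long-axis rad -0.155
blue px [285.  38.] xy mm 420.4 117.3 L x W 65.4 63.6 long-axis rad 0.179
blue px [286.  45.] xy mm 418.2 121.4 L x W 71.1 68.5 long-axis rad 0.185
green px [431.  46.] xy mm 569.5 111.3 L x W 61.8 59.9 long-axis rad -1.412
```

View pics/w0c.png

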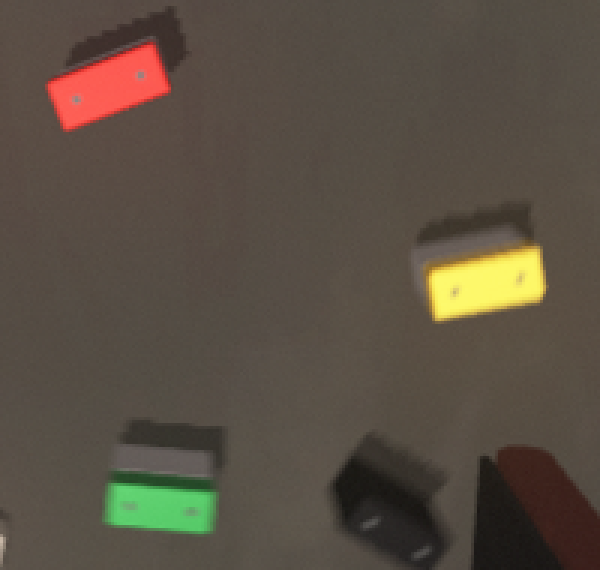

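The crop confirms the choice: red, yellow and green tops measure about 40x18, and the black one at (400,298) is the decoy. I'll grip along the 40 mm length with the jaws pre-closed to about 62 mm, red first.

```bash
python3 - <<'E'
from h import *
go(.433,.0065,.12,.31)
E
```

```text
shift(tool,mm) [ 30.4 -19.2 207.3] turn [-0.009  0.004 -0.36 ] rotvec shift after turn [ 34.7  -9.1 207.3] | tcp [ 0.4523 -0.0238  0.3273] yaw -0.05 q6 -0.15 q1 -0.2 gap 1.0 t 2.15 F [-0.   0.2 -0.9]
```

```bash
python3 -m jog '[{"jaw":0.3,"delta_pos":[0,0,0],"dr":[-0.003,0.001,-0.12]},{"jaw":0.3,"delta_pos":[0,0,0],"dr":[-0.003,0.001,-0.12]},{"jaw":0.3,"delta_pos":[0,0,0],"dr":[-0.003,0.001,-0.12]},{"jaw":0.3,"delta_pos":[0.017,-0.005,0.045],"dr":[0,0,0]},{"jaw":0.3,"delta_pos":[0.017,-0.004,0.045],"dr":[0,0,0]}]' 30 | tail -1
python3 -m jog '[{"jaw":0.3,"delta_pos":[0,0,0.04],"dr":[0,0,0]},{"jaw":0.3,"delta_pos":[0,0,0.04],"dr":[0,0,0]},{"jaw":0.3,"delta_pos":[0,0,0.03],"dr":[0,0,0]},{"jaw":0.3,"delta_pos":[0,0,0],"dr":[0,0,0]}]' | tail -1
python3 - <<'E'
from h import *
go(.433,.0065,.014,.31)
E
```

```text
finger_gap: 0.696
finger_gap: 0.702
shift(tool,mm) [  0.8  -0.3 108. ] turn [0.004 0.003 0.041] rotvec shift after turn [5.00e-01 1.00e-01 1.08e+02] | tcp [0.433 0.006 0.122] yaw 0.351 q6 -0.5 q1 -0.14 gap 0.702 t 3.05 F [-0.3  0.6  0.7]
```

```bash
python3 - <<'E'
from h import *
cal=vision.calibration('wrist'); im=vision.grab_frame('wrist'); cv2.imwrite('pics/w1.png',im)
rects(im,cal,('red',),vmin=140,n=3)
t=vision.grab_frame('top');rects(t,vision.calibration('top'),('red',),vmin=60,amin=12,n=3)
go(.433,.0065,.014,.31)
E
```

```text
red px [323. 242.] xy mm 431.9 8.7 L x W 40.7 21.6 long-axis rad 0.328
red px [300. 234.] xy mm 536.8 244.0 L x W 73.5 73.4 long-axis rad -1.413
red px [516. 265.] xy mm 424.9 -487.8 L x W 33.8 30.4 long-axis rad 1.505
shift(tool,mm) [  2.4  -3.3 111. ] turn [0.009 0.006 0.04 ] rotvec shift after turn [  1.7  -2.4 111. ] | tcp [0.4358 0.0056 0.125 ] yaw 0.35 q6 -0.49 q1 -0.14 gap 0.699 t 3.15 F [0.7 0.2 0.3]
```

View pics/w1.png

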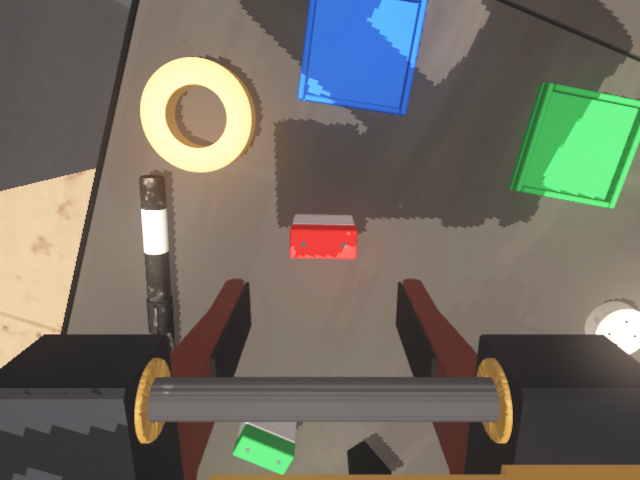

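Red at (324,242) is centred between the fingers and square to them. Descending to grip.

```bash
python3 -m jog '[{"jaw":0.3,"delta_pos":[0.001,-0.001,0.03],"dr":[0,0,0.01]},{"jaw":0.3,"delta_pos":[0,0,0.03],"dr":[0,0,0]},{"jaw":0.3,"delta_pos":[0,0,0.025],"dr":[0,0,0]},{"jaw":0.3,"delta_pos":[0,0,0.015],"dr":[0,0,0]},{"jaw":0.3,"delta_pos":[0,0,0],"dr":[0,0,0]}]' 
python3 - <<'E'
from h import *
go(.432,.0072,.014,.32)
E
```

```text
time_s: 3.65
tool_pos: [0.4489, 0.0037, 0.0327]
tool_rot: [0.015, 0.575, 0.818, 0.007]
force: [-0.3, -0.8, -0.7]
finger_gap: 0.696
shift(tool,mm) [  9.3 -15.3  18.1] turn [0.029 0.017 0.025] rotvec shift after turn [  8.6 -15.   18.7] | tcp [0.4489 0.0037 0.0327] yaw 0.345 q6 -0.49 q1 -0.14 gap 0.696 t 3.65 F [-0.3 -0.8 -0.7]
```

```bash
python3 -m jog '[{"jaw":0.3,"delta_pos":[0,0,-0.03],"dr":[0.029,0.017,0.02]},{"jaw":0.3,"delta_pos":[0,0,-0.03],"dr":[0,0,0]},{"jaw":0.3,"delta_pos":[0,0,0],"dr":[0,0,0]}]' 
python3 - <<'E'
from h import *
go(.432,.0072,.014,.32)
cal=vision.calibration('wrist'); im=vision.grab_frame('wrist'); cv2.imwrite('pics/w2.png',im)
rects(im,cal,('red',),vmin=140,n=1)
for i in range(4): 
  vision.grab_frame('side'); go(.432,.0072,.014,.32)
E
```

```text
time_s: 3.95
tool_pos: [0.4516, 0.0034, 0.0994]
tool_rot: [0.002, 0.583, 0.813, 0.001]
force: [0.7, -0.2, -0.0]
finger_gap: 0.699
shift(tool,mm) [ 10.1 -17.8  85.3] turn [0.005 0.002 0.006] rotvec shift after turn [  9.8 -17.4  85.4] | tcp [0.4516 0.0034 0.0994] yaw 0.326 q6 -0.47 q1 -0.15 gap 0.699 t 3.95 F [ 0.7 -0.2 -0. ]
red px [298. 239.] xy mm 434.6 9.5 L x W 40.3 21.1 long-axis rad 0.36
shift(tool,mm) [  9.3 -16.1  82.9] turn [0.002 0.    0.006] rotvec shift after turn [  9.1 -16.   82.9] | tcp [0.45   0.0035 0.0969] yaw 0.326 q6 -0.47 q1 -0.15 gap 0.7 t 4.05 F [ 0.1 -1.2  0.7]
shift(tool,mm) [  8.6 -14.7  81.8] turn [-0.    -0.001  0.006] rotvec shift after turn [  8.6 -14.8  81.8] | tcp [0.4487 0.0037 0.0958] yaw 0.326 q6 -0.47 q1 -0.15 gap 0.699 t 4.1 F [-1.1  0.2 -0.5]
shift(tool,mm) [  8.1 -13.7  81.1] turn [-0.002 -0.002  0.006] rotvec shift after turn [  8.1 -14.   81. ] | tcp [0.4478 0.0039 0.095 ] yaw 0.326 q6 -0.47 q1 -0.15 gap 0.698 t 4.15 F [-0.3  0.9  0.1]
shift(tool,mm) [  7.7 -13.1  80.6] turn [-0.004 -0.002  0.006] rotvec shift after turn [  7.9 -13.4  80.5] | tcp [0.4472 0.004  0.0945] yaw 0.326 q6 -0.47 q1 -0.15 gap 0.698 t 4.2 F [-0.5 -0.1 -0.5]
```

```bash
python3 -m jog '[{"jaw":0.3,"delta_pos":[0.008,-0.013,0.01],"dr":[0,0,0]},{"jaw":0.3,"delta_pos":[0,0,0.01],"dr":[0,0,0]},{"jaw":0.3,"delta_pos":[0,0,0.01],"dr":[0,0,0]}]' | tail -1
python3 - <<'E'
from h import *
cal=vision.calibration('wrist'); im=vision.grab_frame('wrist')
rects(im,cal,('red',),vmin=140,n=1)
go(.433,.008,.014,.32)
E
```

```text
finger_gap: 0.7
red px [330. 280.] xy mm 433.9 10.3 L x W 40.1 22.3 long-axis rad 0.359
shift(tool,mm) [-0.7  2.9 47.3] turn [-0.007 -0.004  0.006] rotvec shift after turn [-0.4  2.6 47.3] | tcp [0.4304 0.0076 0.0613] yaw 0.326 q6 -0.47 q1 -0.14 gap 0.699 t 4.55 F [-1.1 -0.6 -2. ]
```

```bash
python3 -m jog '[{"jaw":0.3,"delta_pos":[-0.001,0.003,0.012],"dr":[-0.007,-0.004,-0.03]},{"jaw":0.3,"delta_pos":[0,0,0.01],"dr":[0,0,0]},{"jaw":0.3,"delta_pos":[0,0,0.01],"dr":[0,0,0]}]' | tail -1
python3 - <<'E'
from h import *
go(.4335,.0085,.014,.355)
E
```

```text
finger_gap: 0.698
shift(tool,mm) [ 1.5 -0.7 12.9] turn [-0.    -0.     0.001] rotvec shift after turn [ 1.5 -0.7 12.9] | tcp [0.4347 0.0074 0.0269] yaw 0.356 q6 -0.5 q1 -0.14 gap 0.698 t 4.85 F [-0.4 -0.2  0.2]
```

```bash
python3 -m jog '[{"jaw":0.3,"delta_pos":[0.001,-0.001,0.006],"dr":[0,0,0]},{"jaw":0.3,"delta_pos":[0,0,0.006],"dr":[0,0,0]},{"jaw":0.8,"delta_pos":[0,0,0],"dr":[0,0,0]},{"jaw":0.8,"delta_pos":[0,0,0],"dr":[0,0,0]},{"jaw":0.8,"delta_pos":[0,0,0],"dr":[0,0,0]}]' 30
python3 -m jog '[{"jaw":0.8,"delta_pos":[0,0,0],"dr":[0,0,0]},{"jaw":0.8,"delta_pos":[0,0,0],"dr":[0,0,0]},{"jaw":0.8,"delta_pos":[0,0,-0.02],"dr":[0,0,0]},{"jaw":0.8,"delta_pos":[0,0,-0.03],"dr":[0,0,0]},{"jaw":0.8,"delta_pos":[0,0,-0.03],"dr":[0,0,0]}]'
python3 - <<'E'
from h import *
go(.541,.244,.11)
E
```

```text
time_s: 5.35
tool_pos: [0.4329, 0.008, 0.0123]
tool_rot: [-0.002, 0.571, 0.821, -0.001]
force: [1.7, 0.5, 0.2]
finger_gap: 0.466
time_s: 5.85
tool_pos: [0.4296, 0.0084, 0.092]
tool_rot: [-0.005, 0.571, 0.821, -0.003]
force: [1.5, 0.3, -2.2]
finger_gap: 0.46
shift(tool,mm) [182.4 186.1 -18.9] | tcp [0.4296 0.0084 0.092 ] yaw 0.354 q6 -0.5 q1 -0.14 gap 0.46 t 5.85 F [ 1.5  0.3 -2.2]
```

```bash
python3 -m jog '[{"jaw":0.8,"delta_pos":[0.03,0.03,-0.003],"dr":[0,0,0]},{"jaw":0.8,"delta_pos":[0.03,0.03,-0.003],"dr":[0,0,0]},{"jaw":0.8,"delta_pos":[0.03,0.03,-0.003],"dr":[0,0,0]},{"jaw":0.8,"delta_pos":[0.03,0.03,0],"dr":[0,0,0]},{"jaw":0.8,"delta_pos":[0.03,0.03,0],"dr":[0,0,0]}]' | tail -1
python3 -m jog '[{"jaw":0.8,"delta_pos":[0.02,0.02,0],"dr":[0,0,0]},{"jaw":0.8,"delta_pos":[0,0,0],"dr":[0,0,0]},{"jaw":0.8,"delta_pos":[0,0,0],"dr":[0,0,0]}]' | tail -1
python3 - <<'E'
from h import *
cal=vision.calibration('wrist'); im=vision.grab_frame('wrist'); cv2.imwrite('pics/w3.png',im)
rects(im,cal,('red','yellow','green','blue'),z=.012,vmin=60,n=2,amin=300)
go(.542,.245,.05,.355)
E
```

```text
finger_gap: 0.449
finger_gap: 0.45
red px [326. 291.] xy mm 543.7 211.1 L x W 148.6 140.9 long-axis rad -1.219
red px [236. 445.] xy mm 531.3 61.9 L x W 45.7 16.0 long-axis rad -1.282
yellow px [131. 130.] xy mm 403.4 255.3 L x W 72.4 69.1 long-axis rad -0.065
green px [307. 432.] xy mm 574.0 89.7 L x W 70.0 23.7 long-axis rad 0.352
green px [316. 370.] xy mm 563.0 144.1 L x W 68.5 9.5 long-axis rad 0.352
blue px [101. 325.] xy mm 416.7 124.6 L x W 73.4 71.9 long-axis rad -1.364
shift(tool,mm) [ 7.9  9.6 56.5] turn [-0.001 -0.003 -0.005] rotvec shift after turn [ 8.   9.6 56.5] | tcp [0.5358 0.2342 0.1065] yaw 0.35 q6 -0.06 q1 0.29 gap 0.456 t 6.7 F [ 0.9  0.5 -2.7]
```

View pics/w3.png

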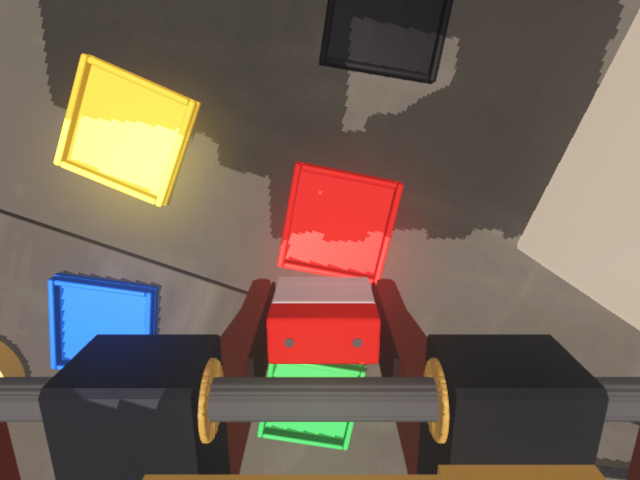

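Red is held squarely. The red tray's rim corners are at about (296,163), (402,184), (380,284) and (279,267).

```bash
python3 -m jog '[{"jaw":0.8,"delta_pos":[0.008,0.009,0],"dr":[0,0,0]},{"jaw":0.8,"delta_pos":[0,0,0.02],"dr":[0,0,0]},{"jaw":0.8,"delta_pos":[0,0,0.015],"dr":[0,0,0]},{"jaw":0.8,"delta_pos":[0,0,0.01],"dr":[0,0,0]}]' | tail -1
python3 - <<'E'
from h import *
# tray corners from w3 (pose of that frame: tcp .5358 .2342 .1065); use current cam minus pose change is avoided: take new frame
cal=vision.calibration('wrist'); im=vision.grab_frame('wrist')
m=mask(im,'red',vmin=60); m[275:]=0
b=blobs(m)[0]; P=ray(cal,b[:,0,:],.012)[:,:2]*1000
print('tray-ish extents',np.round(P.min(0)),np.round(P.max(0)))
go(.542,.245,.019,.355)
E
```

```text
finger_gap: 0.45
tray-ish extents [502. 225.] [575. 286.]
shift(tool,mm) [ 1.9  1.6 41.7] turn [-0.001 -0.002 -0.01 ] rotvec shift after turn [ 2.   1.6 41.7] | tcp [0.5412 0.2426 0.0607] yaw 0.345 q6 -0.04 q1 0.3 gap 0.458 t 7.15 F [-0.8  0.1 -3.2]
```

```bash
python3 -m jog '[{"jaw":0.8,"delta_pos":[0.001,0.002,0.015],"dr":[0,0,-0.01]},{"jaw":0.8,"delta_pos":[0,0,0.012],"dr":[0,0,0]},{"jaw":0.8,"delta_pos":[0,0,0.005],"dr":[0,0,0]},{"jaw":0.8,"delta_pos":[0,0,0.0],"dr":[0,0,0]}]'
python3 - <<'E'
from h import *
go(.541,.246,.018,.355)
E
```

```text
time_s: 7.55
tool_pos: [0.5429, 0.2435, 0.0261]
tool_rot: [-0.002, 0.571, 0.821, -0.0]
force: [0.1, 0.3, -1.3]
finger_gap: 0.452
shift(tool,mm) [ 2.9 -0.9  8.1] turn [-0.002 -0.002 -0.   ] rotvec shift after turn [ 3.  -0.9  8.1] | tcp [0.5429 0.2435 0.0261] yaw 0.355 q6 -0.05 q1 0.3 gap 0.452 t 7.55 F [ 0.1  0.3 -1.3]
```

```bash
python3 -m jog '[{"jaw":0.8,"delta_pos":[0.002,-0.001,0.005],"dr":[0,0,0]},{"jaw":0.8,"delta_pos":[0,0,0.003],"dr":[0,0,0]},{"jaw":0.8,"delta_pos":[0,0,0.002],"dr":[0,0,0]}]'
python3 -m jog '[{"jaw":0.8,"delta_pos":[0,0,0.001],"dr":[0,0,0]}]'
```

```text
time_s: 7.85
tool_pos: [0.5419, 0.2455, 0.0163]
tool_rot: [-0.001, 0.571, 0.821, 0.001]
force: [-6.2, -3.3, 25.6]
finger_gap: 0.456
time_s: 7.95
tool_pos: [0.5418, 0.2456, 0.0163]
tool_rot: [-0.001, 0.571, 0.821, 0.0]
force: [-4.1, -1.9, 14.9]
finger_gap: 0.456
```

```bash
python3 -m jog '[{"jaw":0.35,"delta_pos":[0,0,0],"dr":[0,0,0]},{"jaw":0.35,"delta_pos":[0,0,0],"dr":[0,0,0]},{"jaw":0.35,"delta_pos":[0,0,0],"dr":[0,0,0]},{"jaw":0.35,"delta_pos":[0,0,-0.02],"dr":[0,0,0]},{"jaw":0.35,"delta_pos":[0,0,-0.03],"dr":[0,0,0]}]'
python3 -m jog '[{"jaw":0.35,"delta_pos":[0,0,-0.04],"dr":[0,0,0]},{"jaw":0.3,"delta_pos":[0,0,-0.02],"dr":[0,0,0]}]' | tail -1
python3 - <<'E'
from h import *
go(.567,-.071,.13,.175)
for n in('top','side'): rects(vision.grab_frame(n),vision.calibration(n),('red',),z=.046 ,vmin=150,amin=12,n=2)
E
```

```text
time_s: 8.45
tool_pos: [0.5403, 0.245, 0.0653]
tool_rot: [-0.002, 0.571, 0.821, -0.001]
force: [0.6, -0.5, -0.6]
finger_gap: 0.653
finger_gap: 0.688
shift(tool,mm) [-305.5  -85.2   -2.7] turn [-0.004 -0.002  0.18 ] rotvec shift after turn [-315.8  -29.1   -2.4] | tcp [0.5407 0.245  0.1276] yaw 0.355 q6 -0.05 q1 0.31 gap 0.688 t 8.65 F [ 0.5 -0.1  0.7]
red px [516. 265.] xy mm 425.8 -487.6 L x W 31.2 27.1 long-axis rad 1.564
red px [258. 431.] xy mm 411.8 -437.8 L x W 32.0 30.1 long-axis rad -1.43
red px [344. 248.] xy mm 542.5 165.9 L x W 66.8 58.4 long-axis rad 0.158
```

```bash
python3 -m jog '[{"jaw":0.3,"delta_pos":[0,0,0],"dr":[0,0,0.09]},{"jaw":0.3,"delta_pos":[0,0,0],"dr":[0,0,0.09]},{"jaw":0.3,"delta_pos":[-0.045,-0.004,0],"dr":[0,0,0]},{"jaw":0.3,"delta_pos":[-0.045,-0.004,0],"dr":[0,0,0]},{"jaw":0.3,"delta_pos":[-0.045,-0.004,0],"dr":[0,0,0]}]' | tail -1
python3 -m jog '[{"jaw":0.3,"delta_pos":[-0.045,-0.004,0],"dr":[0,0,0]},{"jaw":0.3,"delta_pos":[-0.045,-0.004,0],"dr":[0,0,0]},{"jaw":0.3,"delta_pos":[-0.045,-0.004,0],"dr":[0,0,0]},{"jaw":0.3,"delta_pos":[-0.025,-0.004,0],"dr":[0,0,0]},{"jaw":0.3,"delta_pos":[0,0,0],"dr":[0,0,0]}]' | tail -1
python3 - <<'E'
from h import *
for i in range(2):vision.grab_frame('top')
cal=vision.calibration('wrist'); im=vision.grab_frame('wrist'); cv2.imwrite('pics/w4.png',im)
rects(im,cal,('yellow',),vmin=140,n=2)
go(.567,-.071,.07,.175)
E
```

```text
finger_gap: 0.703
finger_gap: 0.698
yellow px [335. 268.] xy mm 567.4 -65.5 L x W 40.3 21.4 long-axis rad 0.179
shift(tool,mm) [-17.2   5.2  45. ] turn [-0.011 -0.006 -0.   ] rotvec shift after turn [-16.9   4.6  45.1] | tcp [ 0.5595 -0.0552  0.1151] yaw 0.175 q6 -0.4 q1 -0.22 gap 0.703 t 9.9 F [-0.3 -0.7  0.4]
```

```bash
python3 -m jog '[{"jaw":0.3,"delta_pos":[-0.014,0.005,0.01],"dr":[-0.011,-0.006,0]},{"jaw":0.3,"delta_pos":[0,0,0.015],"dr":[0,0,0]},{"jaw":0.3,"delta_pos":[0,0,0.01],"dr":[0,0,0]},{"jaw":0.3,"delta_pos":[0,0,0],"dr":[0,0,0]}]' | tail -1
python3 - <<'E'
from h import *
cal=vision.calibration('wrist'); im=vision.grab_frame('wrist')
rects(im,cal,('yellow',),vmin=140,n=1)
go(.568,-.067,.013,.178)
E
```

```text
finger_gap: 0.698
yellow px [327. 280.] xy mm 567.5 -65.5 L x W 40.3 21.6 long-axis rad 0.182
shift(tool,mm) [-5.7  0.4 65.6] turn [ 0.    -0.002  0.004] rotvec shift after turn [-5.5  0.4 65.7] | tcp [ 0.5666 -0.0616  0.0787] yaw 0.182 q6 -0.41 q1 -0.23 gap 0.701 t 10.35 F [-0.6 -0.7  0.4]
```

```bash
python3 -m jog '[{"jaw":0.3,"delta_pos":[-0.006,0,0.015],"dr":[0,0,0]},{"jaw":0.3,"delta_pos":[0,0,0.015],"dr":[0,0,0]},{"jaw":0.3,"delta_pos":[0,0,0.01],"dr":[0,0,0]}]' | tail -1
python3 - <<'E'
from h import *
go(.568,-.067,.013,.18)
E
```

```text
finger_gap: 0.698
shift(tool,mm) [ 0.4 -2.3 25.6] turn [0.005 0.    0.004] rotvec shift after turn [ 0.4 -2.2 25.6] | tcp [ 0.5702 -0.067   0.0386] yaw 0.184 q6 -0.42 q1 -0.24 gap 0.698 t 10.65 F [-1.4 -0.3 -0.4]
```

```bash
python3 -m jog '[{"jaw":0.3,"delta_pos":[0,-0.002,0.012],"dr":[0.004,0,0]},{"jaw":0.3,"delta_pos":[0,-0.001,0.008],"dr":[0,0,0]},{"jaw":0.3,"delta_pos":[0,0,0.004],"dr":[0,0,0]},{"jaw":0.3,"delta_pos":[0,0,0],"dr":[0,0,0]}]'
python3 - <<'E'
from h import *
go(.568,-.067,.013,.18)
E
```

```text
time_s: 11.05
tool_pos: [0.566, -0.0676, 0.0109]
tool_rot: [-0.001, 0.639, 0.769, -0.0]
force: [0.2, -0.1, 0.6]
finger_gap: 0.694
shift(tool,mm) [ 0.2  2.1 -2.1] turn [-0.002 -0.001  0.004] rotvec shift after turn [ 0.2  2.1 -2.1] | tcp [ 0.566  -0.0676  0.0109] yaw 0.184 q6 -0.42 q1 -0.24 gap 0.694 t 11.05 F [ 0.2 -0.1  0.6]
```

```bash
python3 -m jog '[{"jaw":0.3,"delta_pos":[0,0.001,-0.003],"dr":[0,0,0]},{"jaw":0.8,"delta_pos":[0,0,0],"dr":[0,0,0]},{"jaw":0.8,"delta_pos":[0,0,0],"dr":[0,0,0]},{"jaw":0.8,"delta_pos":[0,0,0],"dr":[0,0,0]},{"jaw":0.8,"delta_pos":[0,0,0],"dr":[0,0,0]}]' 30
python3 -m jog '[{"jaw":0.8,"delta_pos":[0,0,0],"dr":[0,0,0]},{"jaw":0.8,"delta_pos":[0,0,-0.02],"dr":[0,0,0]},{"jaw":0.8,"delta_pos":[0,0,-0.03],"dr":[0,0,0]},{"jaw":0.8,"delta_pos":[0,0,-0.03],"dr":[0,0,0]},{"jaw":0.8,"delta_pos":[0,0,-0.02],"dr":[0,0,0]}]'
python3 - <<'E'
from h import *
go(.403,.255,.12)
E
```

```text
time_s: 11.55
tool_pos: [0.5684, -0.0678, 0.0156]
tool_rot: [0.0, 0.639, 0.769, 0.0]
force: [0.2, -0.1, -0.9]
finger_gap: 0.455
time_s: 12.05
tool_pos: [0.5645, -0.0668, 0.1148]
tool_rot: [-0.004, 0.639, 0.769, -0.002]
force: [0.3, -0.2, -1.0]
finger_gap: 0.453
shift(tool,mm) [346.  -99.8  -3.1] | tcp [ 0.5645 -0.0668  0.1148] yaw 0.184 q6 -0.42 q1 -0.24 gap 0.453 t 12.05 F [ 0.3 -0.2 -1. ]
```

```bash
python3 -m jog '[{"jaw":0.8,"delta_pos":[0.038,-0.011,0],"dr":[0,0,0]},{"jaw":0.8,"delta_pos":[0.038,-0.011,0],"dr":[0,0,0]},{"jaw":0.8,"delta_pos":[0.038,-0.011,0],"dr":[0,0,0]},{"jaw":0.8,"delta_pos":[0.038,-0.011,0],"dr":[0,0,0]},{"jaw":0.8,"delta_pos":[0.038,-0.011,0],"dr":[0,0,0]}]' | tail -1
python3 -m jog '[{"jaw":0.8,"delta_pos":[0.038,-0.011,0],"dr":[0,0,0]},{"jaw":0.8,"delta_pos":[0.038,-0.011,0],"dr":[0,0,0]},{"jaw":0.8,"delta_pos":[0.038,-0.011,0],"dr":[0,0,0]},{"jaw":0.8,"delta_pos":[0.03,-0.01,0],"dr":[0,0,0]},{"jaw":0.8,"delta_pos":[0,0,0],"dr":[0,0,0]}]' | tail -1
python3 - <<'E'
from h import *
for i in range(2):vision.grab_frame('top')
go(.403,.255,.05,.184)
cal=vision.calibration('wrist'); im=vision.grab_frame('wrist'); cv2.imwrite('pics/w5.png',im)
m=mask(im,'yellow',vmin=60); m[275:]=0
for b in blobs(m)[:1]:
  P=ray(cal,b[:,0,:],.012)[:,:2]*1000; print('tray-ish',np.round(P.min(0)),np.round(P.max(0)))
E
```

```text
finger_gap: 0.452
finger_gap: 0.45
shift(tool,mm) [ 5.9 -4.1 69.3] turn [ 0.005  0.001 -0.006] rotvec shift after turn [ 5.8 -3.7 69.3] | tcp [0.4077 0.25   0.1193] yaw 0.178 q6 0.23 q1 0.41 gap 0.456 t 13.15 F [ 0.1 -0.1 -1.3]
tray-ish [365. 221.] [436. 291.]
```

```bash
python3 -m jog '[{"jaw":0.8,"delta_pos":[0.006,-0.005,0.02],"dr":[0.005,0,0]},{"jaw":0.8,"delta_pos":[0,0,0.025],"dr":[0,0,0]},{"jaw":0.8,"delta_pos":[0,0,0.02],"dr":[0,0,0]},{"jaw":0.8,"delta_pos":[0,0,0.01],"dr":[0,0,0]}]' | tail -1
python3 - <<'E'
from h import *
vision.grab_frame('top')
go(.402,.255,.019,.18)
E
```

```text
finger_gap: 0.452
shift(tool,mm) [ 4.9 -5.6 24.4] turn [ 0.006  0.002 -0.009] rotvec shift after turn [ 5.  -5.4 24.4] | tcp [0.4082 0.2511 0.0434] yaw 0.171 q6 0.24 q1 0.41 gap 0.452 t 13.65 F [ 0.4 -0.5 -2.3]
```

```bash
python3 -m jog '[{"jaw":0.8,"delta_pos":[0.005,-0.006,0.008],"dr":[0.006,0.002,0]},{"jaw":0.8,"delta_pos":[0,0,0.006],"dr":[0,0,0]},{"jaw":0.8,"delta_pos":[0,0,0.003],"dr":[0,0,0]},{"jaw":0.8,"delta_pos":[0,0,0.002],"dr":[0,0,0]}]'
python3 - <<'E'
from h import *
go(.402,.255,.019,.18)
E
```

```text
time_s: 14.05
tool_pos: [0.4032, 0.2544, 0.0243]
tool_rot: [0.0, 0.645, 0.764, 0.001]
force: [-0.6, 0.6, -1.2]
finger_gap: 0.457
shift(tool,mm) [ 0.8 -1.   5.3] turn [ 0.002 -0.001 -0.012] rotvec shift after turn [ 0.8 -1.   5.3] | tcp [0.4032 0.2544 0.0243] yaw 0.168 q6 0.25 q1 0.42 gap 0.457 t 14.05 F [-0.6  0.6 -1.2]
```

```bash
python3 -m jog '[{"jaw":0.8,"delta_pos":[0,0,0.004],"dr":[0,0,0]},{"jaw":0.8,"delta_pos":[0,0,0.002],"dr":[0,0,0]}]'
python3 -m jog '[{"jaw":0.8,"delta_pos":[0,0,0.0015],"dr":[0,0,0]}]'
```

```text
time_s: 14.25
tool_pos: [0.4037, 0.2547, 0.0194]
tool_rot: [0.0, 0.645, 0.764, 0.002]
force: [-7.7, -3.1, 35.3]
finger_gap: 0.453
time_s: 14.35
tool_pos: [0.4037, 0.2547, 0.0194]
tool_rot: [0.001, 0.645, 0.764, 0.002]
force: [-4.5, -4.4, 31.6]
finger_gap: 0.455
```

```bash
python3 -m jog '[{"jaw":0.35,"delta_pos":[0,0,0],"dr":[0,0,0]},{"jaw":0.35,"delta_pos":[0,0,0],"dr":[0,0,0]},{"jaw":0.35,"delta_pos":[0,0,0],"dr":[0,0,0]},{"jaw":0.35,"delta_pos":[0,0,-0.02],"dr":[0,0,0]},{"jaw":0.35,"delta_pos":[0,0,-0.03],"dr":[0,0,0]}]' | tail -1
python3 -m jog '[{"jaw":0.35,"delta_pos":[0,0,-0.04],"dr":[0,0,0]},{"jaw":0.3,"delta_pos":[0,0,-0.02],"dr":[0,0,0]},{"jaw":0.3,"delta_pos":[0,0,0],"dr":[0,0,0.11]},{"jaw":0.3,"delta_pos":[0,0,0],"dr":[0,0,0.11]},{"jaw":0.3,"delta_pos":[0,0,0],"dr":[0,0,0.11]}]' | tail -1
python3 - <<'E'
from h import *
vision.grab_frame('side')
go(.4435,-.154,.12,-.15)
E
```

```text
finger_gap: 0.651
finger_gap: 0.699
shift(tool,mm) [-396.2  110.3   13.5] turn [ 0.005 -0.004 -0.026] rotvec shift after turn [-398.9   99.9   14.4] | tcp [0.4044 0.2554 0.1344] yaw -0.176 q6 0.59 q1 0.42 gap 0.698 t 15.4 F [ 1.   0.2 -0.2]
```

```bash
python3 -m jog '[{"jaw":0.3,"delta_pos":[-0.042,0.012,0.001],"dr":[0,0,0]},{"jaw":0.3,"delta_pos":[-0.042,0.012,0.001],"dr":[0,0,0]},{"jaw":0.3,"delta_pos":[-0.042,0.012,0.001],"dr":[0,0,0]},{"jaw":0.3,"delta_pos":[-0.042,0.012,0.001],"dr":[0,0,0]},{"jaw":0.3,"delta_pos":[-0.042,0.012,0.001],"dr":[0,0,0]}]' | tail -1
python3 -m jog '[{"jaw":0.3,"delta_pos":[-0.042,0.012,0.001],"dr":[0,0,0]},{"jaw":0.3,"delta_pos":[-0.042,0.012,0.001],"dr":[0,0,0]},{"jaw":0.3,"delta_pos":[-0.042,0.012,0.001],"dr":[0,0,0]},{"jaw":0.3,"delta_pos":[-0.03,0.008,0.001],"dr":[0,0,0]},{"jaw":0.3,"delta_pos":[0,0,0],"dr":[0,0,0]}]' | tail -1
python3 - <<'E'
from h import *
for i in range(2):vision.grab_frame('side')
cal=vision.calibration('wrist'); im=vision.grab_frame('wrist'); cv2.imwrite('pics/w6.png',im)
rects(im,cal,('green',),vmin=140,n=2)
rects(im,cal,('green',),vmin=60,n=2)
go(.4435,-.154,.07,-.15)
E
```

```text
finger_gap: 0.701
finger_gap: 0.702
green px [322. 279.] xy mm 446.2 -152.8 L x W 39.9 18.3 long-axis rad -0.121
green px [322. 277.] xy mm 446.3 -151.4 L x W 39.9 21.2 long-axis rad -0.126
shift(tool,mm) [-23.9  -2.9  52.6] turn [ 0.008 -0.007  0.005] rotvec shift after turn [-23.5  -2.3  52.8] | tcp [ 0.4493 -0.1311  0.1228] yaw -0.145 q6 -0.3 q1 -0.44 gap 0.699 t 16.55 F [1.3 0.5 0.1]
```

```bash
python3 -m jog '[{"jaw":0.3,"delta_pos":[-0.018,0,0.01],"dr":[0.008,-0.007,-0.02]},{"jaw":0.3,"delta_pos":[-0.003,0,0.02],"dr":[0,0,0]},{"jaw":0.3,"delta_pos":[0,0,0.02],"dr":[0,0,0]},{"jaw":0.3,"delta_pos":[0,0,0.01],"dr":[0,0,0]}]' | tail -1
python3 - <<'E'
from h import *
vision.grab_frame('side')
cal=vision.calibration('wrist'); im=vision.grab_frame('wrist')
rects(im,cal,('green',),vmin=140,n=1)
go(.4462,-.153,.014,-.125)
E
```

```text
finger_gap: 0.697
green px [328. 296.] xy mm 446.4 -151.5 L x W 39.9 21.8 long-axis rad -0.114
shift(tool,mm) [-6.5  0.8 48.5] turn [ 0.    -0.001  0.01 ] rotvec shift after turn [-6.5  0.9 48.5] | tcp [ 0.4461 -0.1464  0.0625] yaw -0.115 q6 -0.35 q1 -0.47 gap 0.703 t 17.05 F [0.2 0.1 0.9]
```

```bash
python3 -m jog '[{"jaw":0.3,"delta_pos":[-0.006,0.001,0.01],"dr":[0,0,0]},{"jaw":0.3,"delta_pos":[-0.001,0,0.01],"dr":[0,0,0]},{"jaw":0.3,"delta_pos":[0,0,0.008],"dr":[0,0,0]},{"jaw":0.3,"delta_pos":[0,0,0.004],"dr":[0,0,0]}]' | tail -1
python3 - <<'E'
from h import *
go(.4462,-.153,.014,-.115)
E
```

```text
finger_gap: 0.703
shift(tool,mm) [ 0.3 -2.1 16.2] turn [0.004 0.    0.003] rotvec shift after turn [ 0.3 -2.  16.2] | tcp [ 0.4481 -0.1535  0.0302] yaw -0.112 q6 -0.37 q1 -0.48 gap 0.703 t 17.45 F [ 0.1 -0.8  0.4]
```

```bash
python3 -m jog '[{"jaw":0.3,"delta_pos":[0,-0.002,0.007],"dr":[0.004,0,0]},{"jaw":0.3,"delta_pos":[0,0,0.005],"dr":[0,0,0]},{"jaw":0.3,"delta_pos":[0,0,0.002],"dr":[0,0,0]}]' | sed -n 2p
python3 -m jog '[{"jaw":0.8,"delta_pos":[0,0,0],"dr":[0,0,0]},{"jaw":0.8,"delta_pos":[0,0,0],"dr":[0,0,0]},{"jaw":0.8,"delta_pos":[0,0,0],"dr":[0,0,0]},{"jaw":0.8,"delta_pos":[0,0,0],"dr":[0,0,0]},{"jaw":0.8,"delta_pos":[0,0,0],"dr":[0,0,0]}]' 30
```

```text
tool_pos: [0.4459, -0.1533, 0.0147]
time_s: 18.25
tool_pos: [0.4459, -0.1533, 0.0147]
tool_rot: [-0.0, 0.746, 0.666, -0.0]
force: [0.2, 0.8, -2.3]
finger_gap: 0.455
```

```bash

python3 -m jog '[{"jaw":0.8,"delta_pos":[0,0,-0.02],"dr":[0,0,0]},{"jaw":0.8,"delta_pos":[0,0,-0.03],"dr":[0,0,0]},{"jaw":0.8,"delta_pos":[0,0,-0.03],"dr":[0,0,0]},{"jaw":0.8,"delta_pos":[0,0,-0.02],"dr":[0,0,0]}]'
python3 - <<'E'
from h import *
go(.569,.113,.12)
E
```

```text
time_s: 18.65
tool_pos: [0.4427, -0.1517, 0.1148]
tool_rot: [-0.005, 0.746, 0.666, -0.002]
force: [0.5, -1.1, -1.6]
finger_gap: 0.452
shift(tool,mm) [277.2  95.8  -5.2] | tcp [ 0.4427 -0.1517  0.1148] yaw -0.112 q6 -0.36 q1 -0.48 gap 0.452 t 18.65 F [ 0.5 -1.1 -1.6]
```

```bash
python3 -m jog '[{"jaw":0.8,"delta_pos":[0.04,0.014,-0.001],"dr":[0,0,0]},{"jaw":0.8,"delta_pos":[0.04,0.014,-0.001],"dr":[0,0,0]},{"jaw":0.8,"delta_pos":[0.04,0.014,-0.001],"dr":[0,0,0]},{"jaw":0.8,"delta_pos":[0.04,0.014,-0.001],"dr":[0,0,0]},{"jaw":0.8,"delta_pos":[0.04,0.014,-0.001],"dr":[0,0,0]}]' | tail -1
python3 -m jog '[{"jaw":0.8,"delta_pos":[0.04,0.014,-0.001],"dr":[0,0,0]},{"jaw":0.8,"delta_pos":[0.02,0.007,0],"dr":[0,0,0]},{"jaw":0.8,"delta_pos":[0,0,0],"dr":[0,0,0]}]' | tail -1
python3 - <<'E'
from h import *
for i in range(2):vision.grab_frame('top')
go(.569,.113,.05,-.11)
cal=vision.calibration('wrist'); im=vision.grab_frame('wrist'); cv2.imwrite('pics/w7.png',im)
m=mask(im,'green',vmin=60); m[275:]=0
for b in blobs(m)[:1]:
  P=ray(cal,b[:,0,:],.012)[:,:2]*1000; print('tray-ish',np.round(P.min(0)),np.round(P.max(0)))
E
```

```text
finger_gap: 0.457
finger_gap: 0.452
shift(tool,mm) [11.8  0.  74.9] turn [-0.002  0.    -0.009] rotvec shift after turn [11.8 -0.  74.9] | tcp [0.5677 0.1013 0.1249] yaw -0.119 q6 0.18 q1 0.06 gap 0.451 t 19.55 F [ 0.8  0.5 -2.3]
tray-ish [530.  76.] [607. 155.]
```

View pics/w7.png

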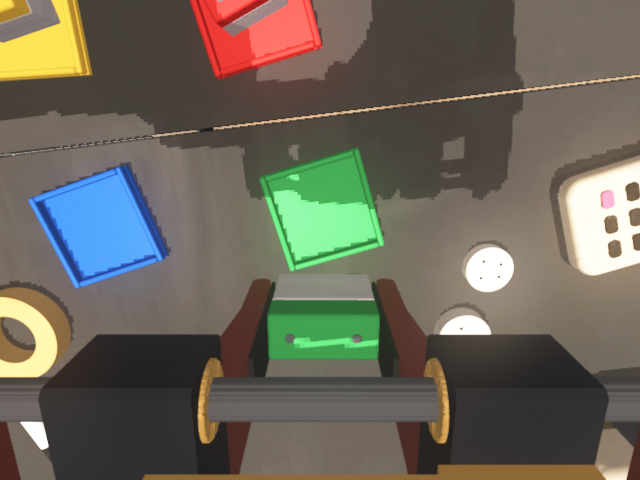

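Green is held squarely, and the green tray's full outline is visible (centre about 321,210). Red and yellow are seen standing in their trays at the top left.

```bash
python3 -m jog '[{"jaw":0.8,"delta_pos":[0.012,0,0.02],"dr":[0,0,0]},{"jaw":0.8,"delta_pos":[0.002,0,0.03],"dr":[0,0,0]},{"jaw":0.8,"delta_pos":[0,0,0.02],"dr":[0,0,0]},{"jaw":0.8,"delta_pos":[0,0,0.01],"dr":[0,0,0]}]' | tail -1
python3 - <<'E'
from h import *
vision.grab_frame('top')
go(.5685,.115,.019,-.119)
E
```

```text
finger_gap: 0.447
shift(tool,mm) [ 6.5  0.3 24.9] turn [-0.001  0.002 -0.007] rotvec shift after turn [ 6.5  0.3 24.9] | tcp [0.5674 0.1086 0.0439] yaw -0.126 q6 0.2 q1 0.07 gap 0.454 t 20.05 F [-0.7  0.  -2.8]
```

```bash
python3 -m jog '[{"jaw":0.8,"delta_pos":[0.007,0,0.01],"dr":[0,0,0]},{"jaw":0.8,"delta_pos":[0,0,0.006],"dr":[0,0,0]},{"jaw":0.8,"delta_pos":[0,0,0.004],"dr":[0,0,0]},{"jaw":0.8,"delta_pos":[0,0,0.002],"dr":[0,0,0]}]'
python3 -m jog '[{"jaw":0.8,"delta_pos":[0,0,0.002],"dr":[0,0,0]},{"jaw":0.8,"delta_pos":[0,0,0.001],"dr":[0,0,0]}]'
```

```text
time_s: 20.45
tool_pos: [0.5692, 0.1143, 0.022]
tool_rot: [0.001, 0.751, 0.66, -0.001]
force: [-0.4, 0.2, -2.3]
finger_gap: 0.454
time_s: 20.65
tool_pos: [0.5698, 0.1144, 0.0194]
tool_rot: [0.001, 0.751, 0.66, -0.0]
force: [0.4, 0.6, -1.7]
finger_gap: 0.456
```

```bash
python3 -m jog '[{"jaw":0.8,"delta_pos":[0,0,0.001],"dr":[0,0,0]}]'
python3 -m jog '[{"jaw":0.8,"delta_pos":[0,0,0.001],"dr":[0,0,0]}]'
```

```text
time_s: 20.75
tool_pos: [0.5702, 0.1144, 0.0186]
tool_rot: [0.001, 0.751, 0.66, 0.0]
force: [0.8, -0.3, -1.1]
finger_gap: 0.454
time_s: 20.85
tool_pos: [0.5702, 0.1145, 0.0185]
tool_rot: [0.002, 0.751, 0.66, 0.0]
force: [-3.8, -0.3, 15.0]
finger_gap: 0.453
```

```bash
python3 -m jog '[{"jaw":0.35,"delta_pos":[0,0,0],"dr":[0,0,0]},{"jaw":0.35,"delta_pos":[0,0,0],"dr":[0,0,0]},{"jaw":0.35,"delta_pos":[0,0,0],"dr":[0,0,0]},{"jaw":0.35,"delta_pos":[0,0,-0.02],"dr":[0,0,0]},{"jaw":0.35,"delta_pos":[0,0,-0.03],"dr":[0,0,0]}]' | tail -1
python3 -m jog '[{"jaw":0.35,"delta_pos":[0,0,-0.045],"dr":[0,0,0]},{"jaw":0.3,"delta_pos":[0,0,-0.045],"dr":[0,0,0]},{"jaw":0.3,"delta_pos":[0,0,-0.045],"dr":[0,0,0]},{"jaw":0.3,"delta_pos":[-0.045,-0.005,0],"dr":[0,0,0]},{"jaw":0.3,"delta_pos":[-0.045,-0.005,0],"dr":[0,0,0]}]' | tail -1
python3 -m jog '[{"jaw":0.3,"delta_pos":[-0.045,-0.005,0],"dr":[0,0,0]},{"jaw":0.3,"delta_pos":[-0.045,-0.005,0],"dr":[0,0,0]},{"jaw":0.3,"delta_pos":[-0.045,-0.005,0],"dr":[0,0,0]},{"jaw":0.3,"delta_pos":[-0.045,-0.005,0],"dr":[0,0,0]},{"jaw":0.3,"delta_pos":[-0.045,-0.005,0],"dr":[0,0,0]}]' | tail -1
python3 - <<'E'
from h import *
for i in range(2): im=vision.grab_frame('top')
cv2.imwrite('pics/top1.png',im)
cal=vision.calibration('wrist'); im=vision.grab_frame('wrist'); cv2.imwrite('pics/w8.png',im)
rects(im,cal,('blue',),z=.048,vmin=100,n=2)
go(.579,-.31,.15,0)
E
```

```text
finger_gap: 0.652
finger_gap: 0.698
finger_gap: 0.701
blue px [445. 312.] xy mm 594.3 -301.8 L x W 21.8 8.0 long-axis rad -0.963
shift(tool,mm) [-99.9  92.7  66.2] turn [ 0.014  0.003 -0.122] rotvec shift after turn [-110.7   80.8   64.7] | tcp [ 0.4982 -0.1993  0.2147] yaw -0.122 q6 -0.39 q1 -0.51 gap 0.702 t 22.5 F [ 1.  -0.2 -0.2]
```

View pics/w8.png

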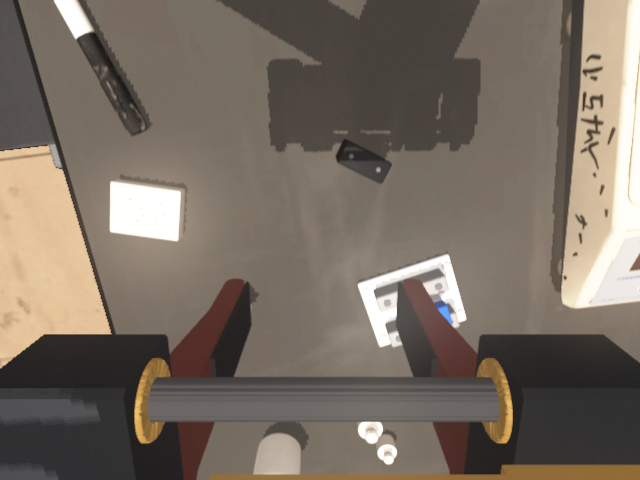

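The stand is at (412,300), rotated about +0.2 rad in the world. The blue top at (445,312) is partly hidden by a finger, so I'll turn and move over.

```bash
python3 -m jog '[{"jaw":0.3,"delta_pos":[0,0.035,0],"dr":[0.005,0.001,-0.1]},{"jaw":0.3,"delta_pos":[0,0.035,0],"dr":[0.005,0.001,-0.1]},{"jaw":0.3,"delta_pos":[-0.02,0.02,0],"dr":[0.005,0.001,-0.1]},{"jaw":0.3,"delta_pos":[-0.03,0,0.01],"dr":[0,0,0]},{"jaw":0.3,"delta_pos":[-0.03,0,0.01],"dr":[0,0,0]}]' | tail -1
python3 - <<'E'
from h import *
for i in range(2): im=vision.grab_frame('side')
cal=vision.calibration('wrist'); im=vision.grab_frame('wrist'); cv2.imwrite('pics/w9.png',im)
rects(im,cal,('blue',),z=.048,vmin=100,n=2)
rects(im,cal,('blue',),z=.048,vmin=150,n=2)
go(.579,-.31,.11,.19)
E
```

```text
finger_gap: 0.701
blue px [282. 255.] xy mm 577.6 -308.6 L x W 40.4 18.3 long-axis rad 0.227
blue px [282. 256.] xy mm 577.6 -309.0 L x W 40.3 17.7 long-axis rad 0.227
shift(tool,mm) [-31.  -30.7  84.5] turn [-0.002 -0.005  0.003] rotvec shift after turn [-30.7 -30.8  84.6] | tcp [ 0.6034 -0.2741  0.1946] yaw 0.193 q6 -0.73 q1 -0.53 gap 0.702 t 23.15 F [ 0.  -0.3  0.2]
```

View pics/w9.png

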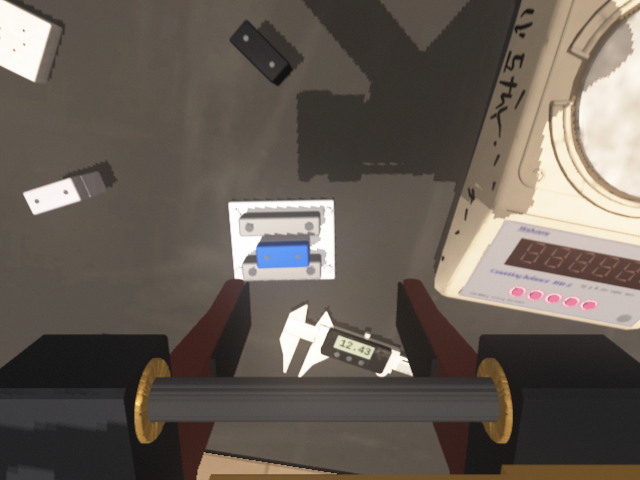

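Blue top at (283,255) measures 40x18 at z=0.048, centre (577.6,−309), yaw about 0.22. The bare coupon at (65,190) is well clear.

```bash
python3 -m jog '[{"jaw":0.3,"delta_pos":[-0.015,-0.016,0.02],"dr":[0,-0.005,-0.025]},{"jaw":0.3,"delta_pos":[-0.014,-0.016,0.025],"dr":[0,0,0]},{"jaw":0.3,"delta_pos":[0,0,0.02],"dr":[0,0,0]},{"jaw":0.3,"delta_pos":[0,0,0.005],"dr":[0,0,0]}]' | tail -1
python3 - <<'E'
from h import *
for i in range(2): im=vision.grab_frame('side')
cal=vision.calibration('wrist'); im=vision.grab_frame('wrist'); cv2.imwrite('pics/w10.png',im)
rects(im,cal,('blue',),z=.048,vmin=60,n=1)
rects(im,cal,('blue',),z=.048,vmin=150,n=1)
go(.578,-.309,.06,.225)
E
```

```text
finger_gap: 0.698
blue px [317. 257.] xy mm 578.1 -309.4 L x W 40.0 18.4 long-axis rad 0.206
blue px [317. 257.] xy mm 578.1 -310.0 L x W 40.0 17.8 long-axis rad 0.224
shift(tool,mm) [-4.4 -4.6 67.8] turn [ 0.004  0.002 -0.   ] rotvec shift after turn [-4.5 -4.4 67.8] | tcp [ 0.5812 -0.3036  0.1278] yaw 0.225 q6 -0.81 q1 -0.59 gap 0.701 t 23.7 F [ 0.3 -0.5  1.1]
```

```bash
python3 -m jog '[{"jaw":0.3,"delta_pos":[-0.005,-0.004,0.02],"dr":[0.004,0.002,0]},{"jaw":0.3,"delta_pos":[0,0,0.02],"dr":[0,0,0]},{"jaw":0.3,"delta_pos":[0,0,0.015],"dr":[0,0,0]},{"jaw":0.3,"delta_pos":[0,0,0.005],"dr":[0,0,0]}]' | tail -1
python3 - <<'E'
from h import *
im=vision.grab_frame('side')
cal=vision.calibration('wrist'); im=vision.grab_frame('wrist'); cv2.imwrite('pics/w11.png',im)
rects(im,cal,('blue',),z=.048,vmin=120,n=1)
go(.578,-.309,.031,.22)
E
```

```text
finger_gap: 0.701
blue px [310. 274.] xy mm 577.4 -307.8 L x W 39.3 20.9 long-axis rad 0.224
shift(tool,mm) [ 2.7 -6.9 43.1] turn [0.009 0.009 0.008] rotvec shift after turn [ 2.3 -6.5 43.2] | tcp [ 0.5848 -0.3098  0.0742] yaw 0.228 q6 -0.82 q1 -0.59 gap 0.695 t 24.2 F [ 0.1 -1.1  1.1]
```

```bash
python3 -m jog '[{"jaw":0.3,"delta_pos":[0.001,-0.007,0.008],"dr":[0.009,0.009,0]},{"jaw":0.3,"delta_pos":[0,0,0.01],"dr":[0,0,0]},{"jaw":0.3,"delta_pos":[0,0,0.005],"dr":[0,0,0]}]' | tail -1
python3 - <<'E'
from h import *
im=vision.grab_frame('side')
go(.578,-.309,.031,.222)
E
```

```text
finger_gap: 0.7
shift(tool,mm) [ 2.4 -0.3 20.8] turn [0.002 0.002 0.006] rotvec shift after turn [ 2.4 -0.3 20.8] | tcp [ 0.5788 -0.3113  0.0518] yaw 0.228 q6 -0.83 q1 -0.6 gap 0.699 t 24.55 F [-0.4  0.1 -0.4]
```

```bash
python3 -m jog '[{"jaw":0.3,"delta_pos":[0.002,0,0.008],"dr":[0.002,0.002,0]},{"jaw":0.3,"delta_pos":[0,0,0.007],"dr":[0,0,0]},{"jaw":0.3,"delta_pos":[0,0,0.004],"dr":[0,0,0]},{"jaw":0.3,"delta_pos":[0,0,0.001],"dr":[0,0,0]}]'
python3 - <<'E'
from h import *
im=vision.grab_frame('side')
go(.578,-.309,.031,.222)
E
```

```text
time_s: 24.95
tool_pos: [0.5782, -0.3092, 0.0297]
tool_rot: [-0.0, 0.622, 0.783, -0.0]
force: [0.3, 0.5, 0.1]
finger_gap: 0.699
shift(tool,mm) [ 0.2 -0.1 -1.3] turn [-0.001 -0.     0.006] rotvec shift after turn [ 0.2 -0.1 -1.3] | tcp [ 0.5782 -0.3091  0.0297] yaw 0.228 q6 -0.82 q1 -0.6 gap 0.7 t 25.0 F [-0.2  0.  -0.6]
```

Tip at 29.7 mm, just above the cheeks. Closing now, then a slow lift.

```bash
python3 -m jog '[{"jaw":0.8,"delta_pos":[0,0,0],"dr":[0,0,0]},{"jaw":0.8,"delta_pos":[0,0,0],"dr":[0,0,0]},{"jaw":0.8,"delta_pos":[0,0,0],"dr":[0,0,0]},{"jaw":0.8,"delta_pos":[0,0,0],"dr":[0,0,0]},{"jaw":0.8,"delta_pos":[0,0,0],"dr":[0,0,0]}]' 40
python3 -m jog '[{"jaw":0.8,"delta_pos":[0,0,-0.008],"dr":[0,0,0]},{"jaw":0.8,"delta_pos":[0,0,-0.008],"dr":[0,0,0]}]'
```

```text
time_s: 25.5
tool_pos: [0.5786, -0.3094, 0.0302]
tool_rot: [0.0, 0.622, 0.783, -0.0]
force: [0.3, -0.5, -1.0]
finger_gap: 0.453
time_s: 25.7
tool_pos: [0.5775, -0.3087, 0.0459]
tool_rot: [-0.001, 0.622, 0.783, -0.0]
force: [1.1, 0.4, -2.1]
finger_gap: 0.451
```

```bash
python3 -m jog '[{"jaw":0.8,"delta_pos":[0,0,-0.01],"dr":[0,0,0]},{"jaw":0.8,"delta_pos":[0,0,-0.02],"dr":[0,0,0]},{"jaw":0.8,"delta_pos":[0,0,-0.03],"dr":[0,0,0]},{"jaw":0.8,"delta_pos":[0,0,-0.03],"dr":[0,0,0]},{"jaw":0.8,"delta_pos":[0,0,0],"dr":[0,0,0]}]'
python3 - <<'E'
from h import *
im=vision.grab_frame('side'); cv2.imwrite('pics/side1.png',im)
cv2.imwrite('pics/side1c.png',cv2.resize(im[220:420,240:460],None,fx=2.7,fy=2.7))
go(.416,.123,.14,.15)
E
```

```text
time_s: 26.2
tool_pos: [0.5784, -0.3092, 0.1436]
tool_rot: [0.0, 0.622, 0.783, -0.0]
force: [0.8, 0.0, -2.2]
finger_gap: 0.453
shift(tool,mm) [456.9 -59.6   2.3] turn [-0.002 -0.001  0.078] rotvec shift after turn [450.8 -95.1   1.5] | tcp [ 0.5774 -0.3086  0.1415] yaw 0.228 q6 -0.82 q1 -0.6 gap 0.45 t 26.25 F [ 0.4  0.3 -2. ]
```

View pics/side1c.png

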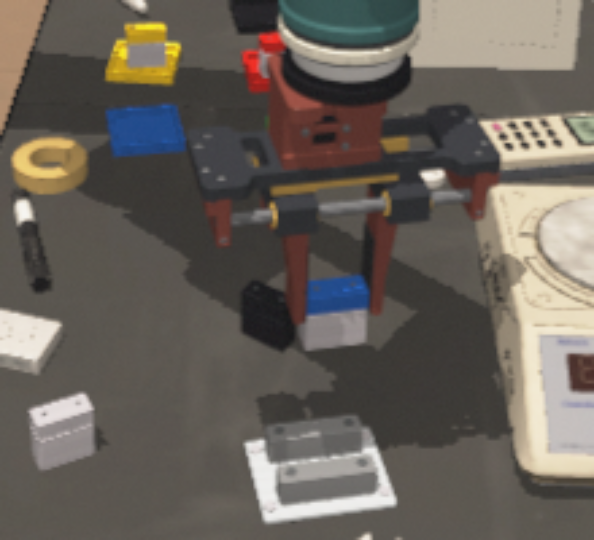

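```bash
python3 -m jog '[{"jaw":0.8,"delta_pos":[0.042,-0.0055,0],"dr":[0,0,0]},{"jaw":0.8,"delta_pos":[0.042,-0.0055,0],"dr":[0,0,0]},{"jaw":0.8,"delta_pos":[0.042,-0.0055,0],"dr":[0,0,0]},{"jaw":0.8,"delta_pos":[0.042,-0.0055,0],"dr":[0,0,0]},{"jaw":0.8,"delta_pos":[0.042,-0.0055,0],"dr":[0,0,0]}]' | tail -1
python3 -m jog '[{"jaw":0.8,"delta_pos":[0.042,-0.0055,0],"dr":[0,0,0]},{"jaw":0.8,"delta_pos":[0.042,-0.0055,0],"dr":[0,0,0]},{"jaw":0.8,"delta_pos":[0.042,-0.0055,0],"dr":[0,0,0]},{"jaw":0.8,"delta_pos":[0.042,-0.0055,0],"dr":[0,0,0]},{"jaw":0.8,"delta_pos":[0.042,-0.0055,0],"dr":[0,0,0]}]' | tail -1
python3 -m jog '[{"jaw":0.8,"delta_pos":[0.01,0,0],"dr":[0,0,0]},{"jaw":0.8,"delta_pos":[0,0,0],"dr":[0,0,0]},{"jaw":0.8,"delta_pos":[0,0,0],"dr":[0,0,0]}]' | tail -1
python3 - <<'E'
from h import *
for i in range(2):vision.grab_frame('top')
go(.416,.123,.07,.228)
cal=vision.calibration('wrist'); im=vision.grab_frame('wrist'); cv2.imwrite('pics/w12.png',im)
m=mask(im,'blue',vmin=60); m[270:]=0
for b in blobs(m)[:1]:
  print('rows',b[:,0,1].min(),b[:,0,1].max());P=ray(cal,b[:,0,:],.012)[:,:2]*1000; print('tray-ish',np.round(P.min(0)),np.round(P.max(0)))
E
```

```text
finger_gap: 0.454
finger_gap: 0.453
finger_gap: 0.453
shift(tool,mm) [11.2  8.1 60.5] turn [-0.017 -0.005 -0.005] rotvec shift after turn [11.5  7.1 60.5] | tcp [0.4117 0.1102 0.1305] yaw 0.223 q6 -0.13 q1 0.1 gap 0.451 t 27.65 F [ 0.   0.3 -2.1]
rows 164 264
tray-ish [375.  82.] [454. 162.]
```

```bash
python3 -m jog '[{"jaw":0.8,"delta_pos":[0.01,0.005,0.01],"dr":[-0.017,-0.005,0]},{"jaw":0.8,"delta_pos":[0.001,0,0.025],"dr":[0,0,0]},{"jaw":0.8,"delta_pos":[0,0,0.025],"dr":[0,0,0]},{"jaw":0.8,"delta_pos":[0,0,0.015],"dr":[0,0,0]}]' | tail -1
python3 - <<'E'
from h import *
vision.grab_frame('top')
go(.4148,.1222,.028,.223)
E
```

```text
finger_gap: 0.452
shift(tool,mm) [ 5.2 -5.1 26.5] turn [ 0.009  0.002 -0.008] rotvec shift after turn [ 5.2 -4.8 26.5] | tcp [0.4207 0.1182 0.0545] yaw 0.215 q6 -0.1 q1 0.12 gap 0.451 t 28.15 F [-0.3  0.1 -3. ]
```

```bash
python3 -m jog '[{"jaw":0.8,"delta_pos":[0.005,-0.005,0.01],"dr":[0.009,0.002,0]},{"jaw":0.8,"delta_pos":[0,0,0.007],"dr":[0,0,0]},{"jaw":0.8,"delta_pos":[0,0,0.004],"dr":[0,0,0]},{"jaw":0.8,"delta_pos":[0,0,0.002],"dr":[0,0,0]}]' | sed -n 2,4p
python3 -m jog '[{"jaw":0.8,"delta_pos":[0,0,0.001],"dr":[0,0,0]}]'
python3 - <<'E'
from h import *
go(.4148,.1222,.028,.223)
E
```

```text
tool_pos: [0.4164, 0.1205, 0.0304]
tool_rot: [-0.0, 0.629, 0.778, 0.0]
force: [-0.3, -0.1, -1.7]
time_s: 28.65
tool_pos: [0.4167, 0.1205, 0.0295]
tool_rot: [0.0, 0.629, 0.778, 0.0]
force: [-0.3, 0.5, -1.6]
finger_gap: 0.451
shift(tool,mm) [ 2.1 -1.5  1.5] turn [ 0.001 -0.    -0.012] rotvec shift after turn [ 2.1 -1.4  1.5] | tcp [0.4167 0.1205 0.0295] yaw 0.211 q6 -0.09 q1 0.12 gap 0.451 t 28.65 F [-0.3  0.5 -1.6]
```

```bash
python3 -m jog '[{"jaw":0.8,"delta_pos":[0,0,0.001],"dr":[0,0,0]}]' | sed -n 2,4p
python3 -m jog '[{"jaw":0.8,"delta_pos":[0,0,0.001],"dr":[0,0,0]}]' | sed -n 2,4p
```

```text
tool_pos: [0.417, 0.1205, 0.0287]
tool_rot: [0.0, 0.629, 0.778, 0.001]
force: [-0.9, 0.5, -2.1]
tool_pos: [0.4173, 0.1206, 0.028]
tool_rot: [0.001, 0.629, 0.778, 0.001]
force: [-3.8, -0.5, 17.8]
```

Contact. Releasing, lifting and backing off, then a check view.

```bash
python3 -m jog '[{"jaw":0.35,"delta_pos":[0,0,0],"dr":[0,0,0]},{"jaw":0.35,"delta_pos":[0,0,0],"dr":[0,0,0]},{"jaw":0.35,"delta_pos":[0,0,0],"dr":[0,0,0]},{"jaw":0.35,"delta_pos":[0,0,-0.02],"dr":[0,0,0]},{"jaw":0.35,"delta_pos":[0,0,-0.03],"dr":[0,0,0]}]' | tail -1
python3 -m jog '[{"jaw":0.35,"delta_pos":[0,0,-0.045],"dr":[0,0,0]},{"jaw":0.35,"delta_pos":[0,0,-0.045],"dr":[0,0,0]},{"jaw":0.35,"delta_pos":[0,0,-0.045],"dr":[0,0,0]},{"jaw":0.35,"delta_pos":[0,0,-0.04],"dr":[0,0,0]},{"jaw":0.35,"delta_pos":[-0.03,0.02,-0.02],"dr":[0,0,0]}]' | tail -1
python3 -m jog '[{"jaw":0.35,"delta_pos":[-0.04,0,0],"dr":[0,0,0]},{"jaw":0.35,"delta_pos":[-0.04,0,0],"dr":[0,0,0]},{"jaw":0.35,"delta_pos":[-0.02,0,0],"dr":[0,0,0]},{"jaw":0.35,"delta_pos":[0,0,0],"dr":[0,0,0]}]'
python3 - <<'E'
from h import *
for i in range(4): a=vision.grab_frame('side')
w=vision.grab_frame('wrist'); cv2.imwrite('pics/w13.png',w)
b=cv2.imread('pics/side0.png'); c=vision.calibration('side')
cr=lambda i:cv2.resize(i[220:420,230:430],None,fx=2,fy=2)
cv2.imwrite('pics/fin.png',np.vstack([np.hstack([cr(a),cv2.resize(w,(400,300))[:0].reshape(0,400,3) if 0 else cr(b)])]))
d=cv2.absdiff(a,b)[360:395,245:280]; print('bare region diff',d.max(),d.mean())
go(.4148,.1222,.028,.223)
E
```

```text
finger_gap: 0.651
finger_gap: 0.648
time_s: 30.25
tool_pos: [0.4658, -0.0061, 0.287]
tool_rot: [0.004, 0.627, 0.779, 0.003]
force: [-0.2, 0.1, -0.1]
finger_gap: 0.653
bare region diff 13 5.618503401360544
shift(tool,mm) [133.3 -23.6 258.2] turn [ 0.009  0.001 -0.003] rotvec shift after turn [133.  -20.9 258.5] | tcp [ 0.4646 -0.0029  0.2865] yaw 0.22 q6 -0.38 q1 -0.16 gap 0.653 t 30.5 F [-1.1 -0.   0.5]
```

View pics/fin.png

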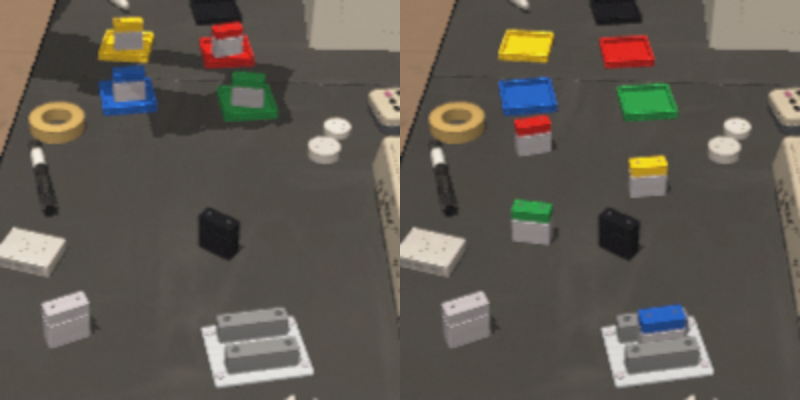

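View pics/w13.png

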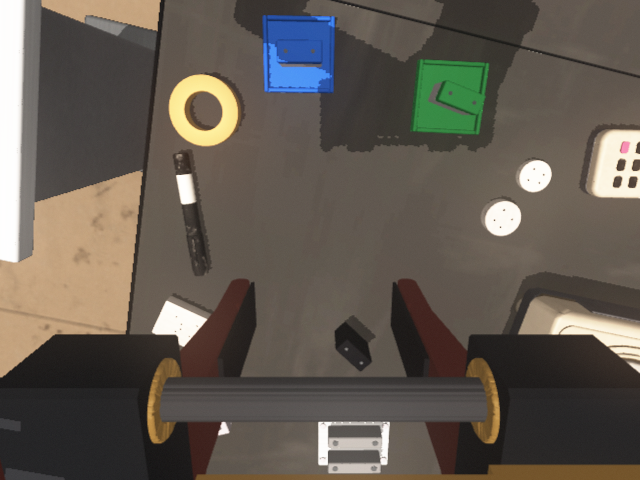

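All four coupons stand upright near the centres of their own trays. The bare coupon's image hasn't changed since the start, and the gripper is clear of everything.

```bash
python3 -c "
from plant import job; print(job.sign_off())"
```

```text
the job is handed in; nothing more can be done
None
```

The red, yellow, green and blue coupons each stand upright in the tray of their own colour, and the job is handed in. The sign-off reports no verdict. I gripped each by its 40 mm length, drew the blue one straight up out of the gap, and finished at about 30.5 s of the 104 s allowed.

**Last checks:**
- **Placing:** the final side and wrist views show all four upright and fully inside their trays. Gripper positions at release were within about 3 mm of my measured tray centres. I did not measure the final coupon centres separately.
- **Bare coupon:** its patch in the side picture is unchanged from the start, with a greatest pixel difference of 13 out of 255.
- **Gripper:** open, about 0.29 m up, reading about zero force.

**Failed or disagreed:**
- **First descent on red:** it drifted about 16 mm sideways. I backed off before closing; red's measured position was within about 3 mm of before, and I realigned and used smaller steps after that.
- **Red after placing:** a check from the top and side pictures, by colour mask, gave no usable reading because red on red doesn't separate. I confirmed it by eye instead.
- **Contact force:** the wrist readings at set-down were 15 to 35 N, highest for yellow.

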